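# Find a drive wheel's rubbing spot by feel and clamp it there

## Robot

A 6-joint arm with a two-finger parallel gripper is mounted at the origin on a cart in front of the work surface, level with it; the furniture and walls round the work are solid. World frame = base frame: x ahead of the robot, y to its left, z up, the work surface at z = 0. Lengths are in m, angles in rad, forces in N, time in s.
With the tool pointing down it reaches from about 0.425 to 0.95 m from the base axis. Payload 3.5 kg.
Tool frame: the origin (TCP) lies on the centre line of the jaws, within the pads' length; the fingertips stand 25 mm ahead of it and the grasp point (between the pads) lies 6 mm ahead of it (ctrl.finger_overhang is the distance from the TCP to the fingertips, in m); z points along the fingers, y is the line along which they close (so a half turn about z gives the same grasp; the last joint's range is limited). The gripper opens to 85 mm and grips with 20 to 120 N. Pads are 22 mm wide; open, the fingers measure 114 mm over their backs; the gripper's body (76 mm by 85 mm) begins 54 mm behind the grasp point. The pads swing forward as they close: fully open they stand 13 mm farther back than shut.
Start: joints at [-1.258, 0.286, 1.577, -0, 1.279, -0.15], TCP at [0.301, -0.604, 0.256] pointing down, gripper open.
Joint ranges: [-2.77, 2.77], [-0.9, 2.22], [0.21, 2.48], [-1.53, 4.67], [0.24, 2.81], [-2.84, 2.84]. Speed limits (rad/s): [2.79, 2.79, 3.14, 3.14, 3.14, 3.14].

## Interface

Orientations are given as a unit quaternion [x, y, z, w].
In Python, from plant import get_state, imaging, job, ctrl gives the robot as it stands.
- The arm moves only by the tool jog_arm, never from a script. Its argument "increments" is a list of rows, each an object of numbers: "dx", "dy", "dz": the shift along the world's x, y, z each as a share of 12 cm, from -1 to 1; "ax", "ay", "az": the turn, a rotation vector about the world's x, y, z each as a share of pi/2 rad, from -1 to 1; "gripper": the gripper command: -1 is shut, 1 is fully open, values between are in proportion. A call has 1 to 10 rows; each row is the pose to reach, as a shift and turn from the pose commanded when the call began; what a row does not reach only later rows make up. A row lasts 1/10 s, in which the tool goes at most 50 mm and 8.59 degrees, less where a joint would pass 70% of its speed; a pose out of reach is approached as far as the arm can. A call with a number of a shift or a turn outside -1 to 1 is refused whole. A call with a gripper value outside its range is refused whole. The fingers move at their own pace and stop on an object; "force" is the grip in N (left out, the last holds). Time passes only in rows, so rows that repeat a pose let the fingers close. It gives the time, the measured TCP pose, the force, the opening and the grip force at its end, in the units of the state.
- get_state(): the state, without advancing time (a new reading comes with each control period).
- imaging.read_camera(name): name is "side" or "top"; returns a dict with "frame" (400x640x3 uint8, blue, green, red), "depth" (400x640 float32, m along the optical axis (not along the pixel's ray), 0 where there is no reading), "camera_matrix" (3x3 intrinsics, pixels), "extrinsics" (4x4, takes a point from camera to world coordinates). Camera axes: x right, y up, looking along -z (the intrinsics and any distortion apply to the point x, -y, -z); pixel columns grow to the right and rows downward; lengths in m; the calibration is good to about 2 mm. A picture is of the moment at which its call begins.
- job.sign_off(): hands the job in; it is judged then, once.
The state is a dict: "time": time; "qpos": joint angles; "dq": joint speeds; "joint_efforts": joint torques, N m; "eef_pos": TCP position; "tcp_rot": TCP orientation; "contact_force": force on the tool from outside, world axes, zero at the start; "wrist_torque": the same for the moment, N m; "opening": opening from 0.0 (shut) to 1.0 (fully open); "finger_force": force on a finger pad.
Only numpy, scipy, OpenCV 4.12 (cv2) and the standard library are available. Lean on these libraries where they do the work, as an engineer would, in place of code of your own. Each camera call takes 0.05 s, during which the arm holds its last target. There are 200 camera calls.

## Task

The drive wheel of the feeder unit rubs at one place in its turn. Turn it slowly by its crank handle and feel where the drag rises, leave the wheel standing in the middle of that tight spot, and let go of it. Then press the clamp lever fully down, without forcing it, so that the wheel is held there, leaving the things round it where they are.

Things in the scene. Friction and masses are not known exactly. Their poses are not given: they have to be found in the camera images.
- stand: Fixed feeder drive unit: square dark foot plate 170x170x10 mm with a grey ribbed round housing, 160 mm across, up to z = 65 mm. Origin at the centre of the foot plate's underside, which is on the wheel's axis; z up, -y points to the clamp.
- drive_wheel: Aluminium wheel, 150 mm across, 12 mm thick, lying flat on the housing, turning about the vertical. Origin on its axis at its underside, 68 mm above the bench (top face at 80 mm). Its x axis points to the crank handle; opposite stands a dark counterweight block 10 mm high; in the middle a steel hub 32 mm across, 12 mm high. It stays where it is left, also in the tight spot.
- wheel_turn (a joint): Wheel angle (rad), growing anticlockwise seen from above, unlimited; 0 = handle along the stand's x axis. Turning it takes an even 1 N or so at the handle, but 8 to 12 N within 0.2 rad either side of one unknown, invisible angle (not the starting one). Stopped on the way into that spot the wheel still pushes back with up to 5 N, in the middle hardly, beyond it forward with up to 3 N.
- handle_mid (a point): Middle (half-way up) of the crank handle: an upright black cylinder, 14 mm across and 40 mm tall, standing on the wheel's top 45 mm from the wheel's axis, its middle 104.5 mm above the bench (it reaches from 84.5 to 124.5 mm). The handle turns freely on its pin, so a gripper holding it can go round without turning.
- rub_block: The fixed block inside the housing that the wheel's high spot rubs on; hidden from view, 75 mm from the axis on the stand's -x side, 45 mm above the bench. It never moves.
- clamp: Fixed dark steel clamp bracket beside the housing on the stand's -y side: foot plate 60x110x10 mm and two cheeks 88 mm high with the lever's pivot between them. Origin and axes are those of the stand.
- clamp_lever (a joint): Clamp lever (rad): 0 raised (57 degrees above level), 1.0 fully down (level, resting on a rubber buffer that gives about 0.1 rad more at 10 N and springs back), where a rubber shoe presses on the wheel's rim. The pivot is level, along the stand's x axis, at stand (0, -100, 74) mm. It stays where it is left; swinging it takes about 1 to 3 N at its pad.
- lever_pad (a point): Middle of the black pad on the clamp lever's free end (pad 26x30 mm and 14 mm thick), 80 mm from the pivot. Raised it stands at stand (0, -143, 141) mm, fully down at stand (0, -180, 74) mm.
- beaker: Bystander: open steel beaker, 68 mm across, 75 mm high, origin at the centre of its underside.
- nozzle: Bystander: brass nozzle standing upright, 26 mm across, 46 mm high, origin at the centre of its underside.
- vial: Bystander: glass vial with white cap, 32 mm across, 66 mm high, origin at the centre of its underside.

How it is judged:
By the outcome, as a careful person would: the job done as asked, in the order asked, and still so for the second after the job is handed in, with the robot touching nothing.
It also fails if it takes over 64 s, if anything falls off the work surface, if the arm or the gripper's body presses on something with over 40 N, if the wrist force passes 120 N, or if a joint passes its speed limit or range.

## Working session

There is one attempt and no reset: what is moved stays moved. The work goes in short steps, Python scripts to look and compute and a tool call to move; the robot and the scene stay as the last step left them, time stands still between calls to the robot, and variables do not carry over. Pictures are saved under pics/ and viewed, at most 10 in all, crops included, and the job is handed in when it is done.

Besides the shell and the picture viewer there is one more tool, called after ">>>" as name(argument=value, ...), one argument or row to a line, values as JSON. jog_arm: Moves the arm, as the interface text tells. Shift numbers are shares of 12 cm and turn numbers shares of pi/2 rad, none past 1 either way. Its arguments: {"type":"object","properties":{"increments":{"type":"array"},"force":{"type":"number"}},"required":["increments"]}

```bash
mkdir -p pics; cat > h.py <<'E'
import numpy as np, cv2
from plant import get_state, imaging, job, ctrl
def snap(n,tag):
    d=imaging.read_camera(n); cv2.imwrite(f'pics/{tag}.png',d['frame']); np.savez(f'{tag}.npz',**d); return d
def world(d,u,v,z=None):
    K=d['camera_matrix'];T=d['extrinsics']
    r=np.array([(u-K[0,2])/K[0,0],-(v-K[1,2])/K[1,1],-1.])
    if z is None: s=float(np.median(d['depth'][v-1:v+2,u-1:u+2]))
    else: s=(z-T[2,3])/(T[:3,:3]@r)[2]
    return T[:3,:3]@(r*s)+T[:3,3]
E
python3 - <<'E'
from h import *
for n in ('top','side'):
    d=snap(n,n+'0'); print(n,d['camera_matrix'].round(1).tolist(),d['extrinsics'].round(3).tolist(),d.keys())
print(get_state(),ctrl.finger_overhang)
E
```

```text
top [[456.9, 0.0, 319.2], [0.0, 456.9, 203.1], [0.0, 0.0, 1.0]] [[0.023, 0.995, -0.102, 0.525], [-0.999, 0.026, 0.026, -0.04], [0.028, 0.101, 0.994, 0.962], [0.0, 0.0, 0.0, 1.0]] dict_keys(['frame', 'depth', 'camera_matrix', 'extrinsics'])
side [[449.3, 0.0, 319.5], [0.0, 449.3, 195.4], [0.0, 0.0, 1.0]] [[-0.816, 0.321, -0.48, 0.196], [-0.577, -0.43, 0.694, 0.542], [0.016, 0.844, 0.537, 0.587], [0.0, 0.0, 0.0, 1.0]] dict_keys(['frame', 'depth', 'camera_matrix', 'extrinsics'])
{'time': 0.1, 'qpos': array([-1.25797979e+00,  2.87111944e-01,  1.57801613e+00, -7.31374298e-06,
        1.27859493e+00, -1.49984124e-01]), 'dq': array([-4.98473107e-04, -2.71189245e-03, -3.07907494e-03, -6.10066534e-04,
       -9.21219560e-04,  3.64101888e-05]), 'joint_efforts': array([ 3.75374066e-04, -4.07297230e+01, -2.93699938e+01, -1.28555530e-04,
        3.42167405e-03, -7.09174159e-06]), 'eef_pos': array([ 0.30122634, -0.60346316,  0.25507002]), 'tcp_rot': array([ 9.73345403e-01,  2.29341651e-01, -9.01156750e-05, -1.06135951e-03]), 'contact_force': array([ 0.4794685 ,  0.09469421, -0.13340678]), 'wrist_torque': array([-0.06954532, -0.00810395, -0.00355094]), 'finger_force': 0.0, 'opening': 0.9982324278254076} 0.025
```

View pics/top0.png

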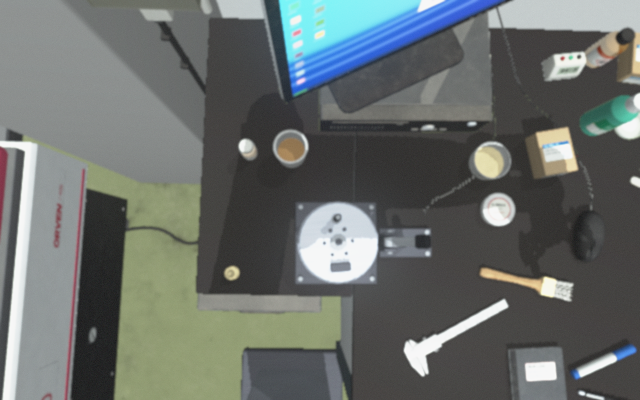

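View pics/side0.png

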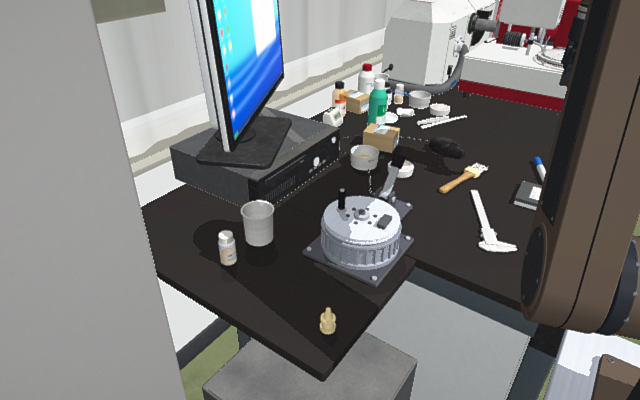

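The top view shows the wheel at about (338,241), the handle at about (337,217) and the clamp pad at about (423,241). The vial, beaker and nozzle are on the left at (248,150), (291,150) and (232,272). I'll enlarge a crop to read these more closely.

```bash
python3 - <<'E'
from h import *
im=cv2.imread('pics/top0.png')[190:300,285:445]
cv2.imwrite('pics/c1.png',cv2.resize(im,None,fx=5,fy=5,interpolation=cv2.INTER_CUBIC))
d=np.load('top0.npz')
for n,u,v,z in [('wheel',338,241,.08),('hub',338,240,.092),('handle',337,217,.1245),('pad',423,241,.141),('vial',246,146,.066),('beaker',291,148,.075)]:
    print(n,world(d,u,v,z).round(4),world(d,u,v).round(4))
E
```

```text
wheel [ 0.5424 -0.101   0.08  ] [ 0.5422 -0.1001  0.0922]
hub [ 0.5441 -0.1001  0.092 ] [ 0.5441 -0.1001  0.0921]
handle [ 0.5855 -0.0952  0.1245] [ 0.5853 -0.095   0.127 ]
pad [ 0.5448 -0.2503  0.141 ] [ 0.5447 -0.249   0.1459]
vial [0.7267 0.0848 0.066 ] [0.7269 0.0849 0.0653]
beaker [ 0.7233 -0.005   0.075 ] [ 0.7335 -0.0032  0.0294]
```

View pics/c1.png

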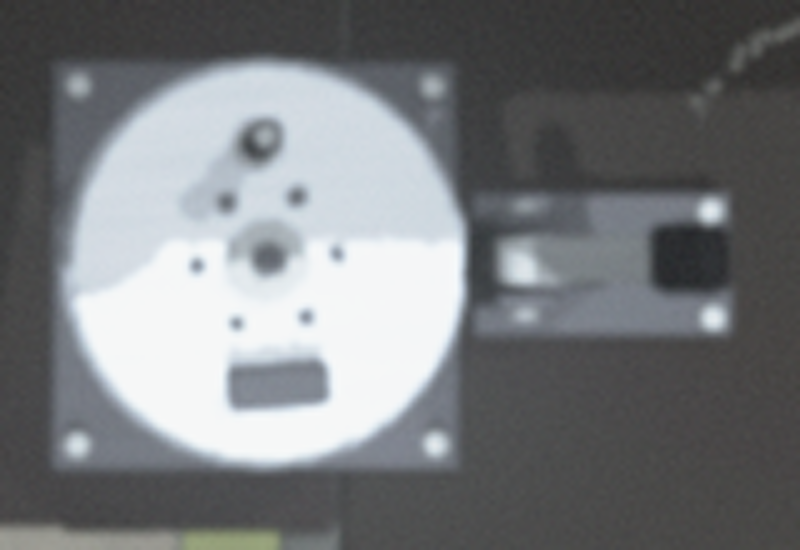

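The crop shows the hub at (338.6,241.6) full-frame, the handle top at (337.4,217.6), the pad at (423,241.6), and the foot screws at crop (78,87), (432,87), (77,445) and (435,445).

```bash
python3 - <<'E'
from h import *
d=np.load('top0.npz')
f=lambda a,b,z:world(d,285+a/5,190+b/5,z)
S=[f(a,b,.012) for a,b in [(78,87),(432,87),(77,445),(435,445)]]
c=np.mean(S,0);print('stand',c.round(4)); 
v=S[0]+S[1]-S[2]-S[3];w=S[0]-S[1]+S[2]-S[3];print('yaw',np.arctan2(v[1],v[0]),np.arctan2(-w[0],w[1]))
for n,a,b,z in [('hub',268,258,.092),('wheel',267,261,.08),('handle',262,138,.1245),('pad',690,258,.146)]: print(n,f(a,b,z).round(4))
# point clouds
D=d['depth'];T=d['extrinsics'];K=d['camera_matrix']
u,v=np.meshgrid(np.arange(640),np.arange(400));P=np.stack([(u-K[0,2])/K[0,0]*D,-(v-K[1,2])/K[1,1]*D,-D],-1)@T[:3,:3].T+T[:3,3]
def sel(z0,z1,x0,x1,y0,y1):
    m=(P[...,2]>z0)&(P[...,2]<z1)&(P[...,0]>x0)&(P[...,0]<x1)&(P[...,1]>y0)&(P[...,1]<y1);q=P[m];print(len(q),((q.max(0)+q.min(0))/2).round(4),np.ptp(q,axis=0).round(3),q.mean(0).round(4))
sel(.076,.084,.45,.65,-.2,0)
sel(.115,.135,.5,.65,-.18,0)
sel(.12,.16,.5,.6,-.3,-.2)
sel(.035,.3,.44,.9,.02,.25); sel(.03,.12,.66,.8,-.06,.04);sel(.15,.6,.4,1.1,-.5,.3)
E
```

```text
stand [ 0.5397 -0.1019  0.012 ]
yaw 0.021960634326517663 0.023312775614413153
hub [ 0.5411 -0.1013  0.092 ]
wheel [ 0.5401 -0.1018  0.08  ]
handle [ 0.5844 -0.096   0.1245]
pad [ 0.5436 -0.249   0.146 ]
4229 [ 0.5402 -0.1137  0.08  ] [0.148 0.172 0.008] [ 0.5416 -0.1027  0.0797]
48 [ 0.5848 -0.0964  0.1228] [0.013 0.013 0.015] [ 0.5849 -0.0964  0.1245]
259 [ 0.5439 -0.2465  0.1365] [0.024 0.031 0.032] [ 0.5439 -0.2466  0.1401]
5041 [0.6801 0.1351 0.1675] [0.423 0.23  0.265] [0.8127 0.2061 0.1788]
676 [ 0.7462 -0.0155  0.0627] [0.107 0.089 0.065] [ 0.7321 -0.0032  0.0507]
27125 [ 0.7563 -0.0498  0.3339] [0.445 0.699 0.368] [0.8145 0.0628 0.3408]
```

>>> jog_arm(
  increments=[
    {"dx": 0.47, "dy": 0.85, "gripper": 0},
    {"dx": 0.47, "dy": 0.85, "gripper": 0},
    {"dx": 0.47, "dy": 0.85, "gripper": 0},
    {"dx": 0.47, "dy": 0.85, "gripper": 0},
  ],
  force=20,
)

```text
$.increments[0]: bad value
```

>>> jog_arm(
  increments=[
    {"dx": 0.47, "dy": 0.85, "gripper": 0},
    {"dx": 0.47, "dy": 0.85, "gripper": 0},
    {"dx": 0.47, "dy": 0.85, "gripper": 0},
  ],
)

```text
$.increments[0]: bad value
```

>>> jog_arm(
  increments=[
    {"dx": 0.47, "dy": 0.85, "gripper": 0},
    {"dx": 0.47, "dy": 0.85, "gripper": 0},
    {"dx": 0.47, "dy": 0.85, "gripper": 0},
  ],
)

```text
$.increments[0]: bad value
```

>>> jog_arm(
  increments=[
    {"dx": 0.47, "dy": 0.85, "gripper": 0},
    {"dx": 0.47, "dy": 0.85, "gripper": 0},
    {"dx": 0.47, "dy": 0.85, "gripper": 0},
    {"dx": 0.47, "dy": 0.85, "gripper": 0},
  ],
)

```text
$.increments[0]: bad value
```

>>> jog_arm(
  increments=[
    {"dx": 0.47, "dy": 0.85, "dz": 0, "ax": 0, "ay": 0, "az": 0, "gripper": 0},
    {"dx": 0.47, "dy": 0.85, "dz": 0, "ax": 0, "ay": 0, "az": 0, "gripper": 0},
    {"dx": 0.47, "dy": 0.85, "dz": 0, "ax": 0, "ay": 0, "az": 0, "gripper": 0},
    {"dx": 0.47, "dy": 0.85, "dz": 0, "ax": 0, "ay": 0, "az": 0, "gripper": 0},
  ],
  force=20,
)

```text
time: 0.5
eef_pos: [0.3589, -0.4998, 0.256]
tcp_rot: [0.973, 0.231, -0.0, -0.0]
contact_force: [0.2, -0.1, -0.3]
opening: 0.501
finger_force: 0.0
```

Three more of these, then check.

>>> jog_arm(
  increments=[
    {"dx": 0.47, "dy": 0.85, "dz": 0, "ax": 0, "ay": 0, "az": 0, "gripper": 0},
    {"dx": 0.47, "dy": 0.85, "dz": 0, "ax": 0, "ay": 0, "az": 0, "gripper": 0},
    {"dx": 0.47, "dy": 0.85, "dz": 0, "ax": 0, "ay": 0, "az": 0, "gripper": 0},
  ],
)

```text
time: 0.8
eef_pos: [0.4151, -0.398, 0.2561]
tcp_rot: [0.973, 0.23, 0.0, -0.0]
contact_force: [-0.8, -0.6, -0.2]
opening: 0.498
finger_force: 0.0
```

>>> jog_arm(
  increments=[
    {"dx": 0.47, "dy": 0.85, "dz": 0, "ax": 0, "ay": 0, "az": 0, "gripper": 0},
    {"dx": 0.47, "dy": 0.85, "dz": 0, "ax": 0, "ay": 0, "az": 0, "gripper": 0},
    {"dx": 0.47, "dy": 0.85, "dz": 0, "ax": 0, "ay": 0, "az": 0, "gripper": 0},
  ],
)

```text
time: 1.1
eef_pos: [0.4717, -0.2962, 0.2563]
tcp_rot: [0.973, 0.23, 0.0, -0.0]
contact_force: [0.2, -0.3, -0.4]
opening: 0.505
finger_force: 0.0
```

>>> jog_arm(
  increments=[
    {"dx": 0.47, "dy": 0.85, "dz": 0, "ax": 0, "ay": 0, "az": 0, "gripper": 0},
    {"dx": 0.47, "dy": 0.85, "dz": 0, "ax": 0, "ay": 0, "az": 0, "gripper": 0},
    {"dx": 0.47, "dy": 0.85, "dz": 0, "ax": 0, "ay": 0, "az": 0, "gripper": 0},
    {"dx": 0.47, "dy": 0.85, "dz": 0, "ax": 0, "ay": 0, "az": 0, "gripper": 0},
    {"dx": 0.47, "dy": 0.85, "dz": 0, "ax": 0, "ay": 0, "az": 0, "gripper": 0},
  ],
)

```text
time: 1.6
eef_pos: [0.5268, -0.1974, 0.2562]
tcp_rot: [0.973, 0.229, -0.0, 0.0]
contact_force: [0.5, -0.1, -0.3]
opening: 0.502
finger_force: 0.0
```

>>> jog_arm(
  increments=[
    {"dx": 0.48, "dy": 0.84, "dz": 0, "ax": 0, "ay": 0, "az": 0, "gripper": 0},
    {"dx": 0.48, "dy": 0.84, "dz": 0, "ax": 0, "ay": 0, "az": 0, "gripper": 0},
    {"dx": 0.48, "dy": 0.84, "dz": 0, "ax": 0, "ay": 0, "az": 0, "gripper": 0},
    {"dx": 0.48, "dy": 0.84, "dz": -0.6, "ax": 0, "ay": 0, "az": 0, "gripper": 0},
    {"dx": 0.48, "dy": 0.84, "dz": -0.6, "ax": 0, "ay": 0, "az": 0, "gripper": 0},
    {"dx": 0.48, "dy": 0.84, "dz": -0.6, "ax": 0, "ay": 0, "az": 0, "gripper": 0},
    {"dx": 0.48, "dy": 0.84, "dz": -0.6, "ax": 0, "ay": 0, "az": 0, "gripper": 0},
  ],
)

```text
time: 2.3
eef_pos: [0.5845, -0.0969, 0.1846]
tcp_rot: [0.974, 0.228, -0.0, 0.0]
contact_force: [-1.0, -0.0, 0.9]
opening: 0.499
finger_force: 0.0
```

```bash
python3 - <<'E'
from h import *
d=snap('side','s1')
cv2.imwrite('pics/s1c.png',cv2.resize(d['frame'][100:300,260:460],None,fx=3,fy=3,interpolation=cv2.INTER_CUBIC))
print(get_state()['eef_pos'])
E
```

```text
[ 0.58531984 -0.09691201  0.18601583]
```

View pics/s1c.png

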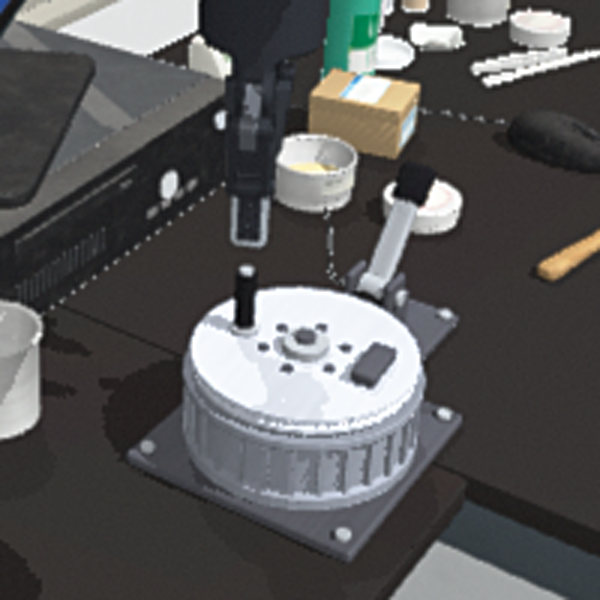

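The side crop shows the fingers at (250,220) directly above the handle at (245,295), and the lever raised. I'll descend and grip gently.

>>> jog_arm(
  increments=[
    {"dx": 0, "dy": 0, "dz": -0.25, "ax": 0, "ay": 0, "az": 0, "gripper": 0},
    {"dx": 0, "dy": 0, "dz": -0.54, "ax": 0, "ay": 0, "az": 0, "gripper": 0},
    {"dx": 0, "dy": 0, "dz": -0.54, "ax": 0, "ay": 0, "az": 0, "gripper": 0},
    {"dx": 0, "dy": 0, "dz": -0.54, "ax": 0, "ay": 0, "az": 0, "gripper": -0.4},
    {"dx": 0, "dy": 0, "dz": -0.54, "ax": 0, "ay": 0, "az": 0, "gripper": -0.6},
    {"dx": 0, "dy": 0, "dz": -0.54, "ax": 0, "ay": 0, "az": 0, "gripper": -1},
    {"dx": 0, "dy": 0, "dz": -0.54, "ax": 0, "ay": 0, "az": 0, "gripper": -1},
    {"dx": 0, "dy": 0, "dz": -0.54, "ax": 0, "ay": 0, "az": 0, "gripper": -1},
    {"dx": 0, "dy": 0, "dz": -0.54, "ax": 0, "ay": 0, "az": 0, "gripper": -1},
  ],
  force=20,
)

```text
time: 3.25
eef_pos: [0.5865, -0.096, 0.1227]
tcp_rot: [0.973, 0.229, 0.002, 0.002]
contact_force: [-0.2, -0.9, 6.3]
opening: 0.157
finger_force: 22.0
```

The handle is gripped. Next I'll work out the arc steps.

```bash
python3 - <<'E'
import numpy as np
for k in range(21):
    t=.12+.3*k
    print(k,round(t,2),[tuple(float(x) for x in (.375*np.array([np.cos(t+a)-np.cos(t),np.sin(t+a)-np.sin(t)])).round(3)) for a in (.1,.2,.3)])
E
```

```text
0 0.12 [(-0.006, 0.037), (-0.016, 0.073), (-0.03, 0.108)]
1 0.42 [(-0.017, 0.033), (-0.037, 0.065), (-0.06, 0.094)]
2 0.72 [(-0.026, 0.027), (-0.055, 0.051), (-0.086, 0.072)]
3 1.02 [(-0.033, 0.018), (-0.067, 0.033), (-0.103, 0.044)]
4 1.32 [(-0.037, 0.007), (-0.074, 0.011), (-0.112, 0.011)]
5 1.62 [(-0.037, -0.004), (-0.074, -0.011), (-0.11, -0.022)]
6 1.92 [(-0.035, -0.015), (-0.067, -0.033), (-0.098, -0.054)]
7 2.22 [(-0.029, -0.024), (-0.055, -0.051), (-0.078, -0.08)]
8 2.52 [(-0.02, -0.032), (-0.037, -0.065), (-0.051, -0.1)]
9 2.82 [(-0.01, -0.036), (-0.016, -0.073), (-0.019, -0.11)]
10 3.12 [(0.001, -0.037), (0.006, -0.075), (0.014, -0.111)]
11 3.42 [(0.012, -0.035), (0.028, -0.07), (0.047, -0.102)]
12 3.72 [(0.022, -0.03), (0.047, -0.058), (0.075, -0.084)]
13 4.02 [(0.03, -0.022), (0.062, -0.042), (0.096, -0.058)]
14 4.32 [(0.035, -0.013), (0.072, -0.022), (0.109, -0.027)]
15 4.62 [(0.037, -0.002), (0.075, 0.001), (0.112, 0.006)]
16 4.92 [(0.036, 0.01), (0.071, 0.023), (0.105, 0.039)]
17 5.22 [(0.032, 0.02), (0.061, 0.043), (0.089, 0.069)]
18 5.52 [(0.025, 0.028), (0.046, 0.059), (0.064, 0.092)]
19 5.82 [(0.015, 0.034), (0.027, 0.07), (0.035, 0.107)]
20 6.12 [(0.004, 0.037), (0.005, 0.075), (0.001, 0.112)]
```

>>> jog_arm(
  increments=[
    {"dx": -0.003, "dy": 0.018, "dz": 0, "ax": 0, "ay": 0, "az": 0, "gripper": -1},
    {"dx": -0.006, "dy": 0.037, "dz": 0, "ax": 0, "ay": 0, "az": 0, "gripper": -1},
    {"dx": -0.011, "dy": 0.055, "dz": 0, "ax": 0, "ay": 0, "az": 0, "gripper": -1},
    {"dx": -0.016, "dy": 0.073, "dz": 0, "ax": 0, "ay": 0, "az": 0, "gripper": -1},
    {"dx": -0.023, "dy": 0.091, "dz": 0, "ax": 0, "ay": 0, "az": 0, "gripper": -1},
    {"dx": -0.03, "dy": 0.108, "dz": 0, "ax": 0, "ay": 0, "az": 0, "gripper": -1},
  ],
)

```text
time: 3.85
eef_pos: [0.5831, -0.083, 0.1227]
tcp_rot: [0.973, 0.229, 0.003, 0.002]
contact_force: [0.1, -1.2, 5.9]
opening: 0.152
finger_force: 22.0
```

>>> jog_arm(
  increments=[
    {"dx": -0.008, "dy": 0.017, "dz": 0, "ax": 0, "ay": 0, "az": 0, "gripper": -1},
    {"dx": -0.017, "dy": 0.033, "dz": 0, "ax": 0, "ay": 0, "az": 0, "gripper": -1},
    {"dx": -0.027, "dy": 0.049, "dz": 0, "ax": 0, "ay": 0, "az": 0, "gripper": -1},
    {"dx": -0.037, "dy": 0.065, "dz": 0, "ax": 0, "ay": 0, "az": 0, "gripper": -1},
    {"dx": -0.048, "dy": 0.08, "dz": 0, "ax": 0, "ay": 0, "az": 0, "gripper": -1},
    {"dx": -0.06, "dy": 0.094, "dz": 0, "ax": 0, "ay": 0, "az": 0, "gripper": -1},
  ],
)

```text
time: 4.45
eef_pos: [0.576, -0.0716, 0.1227]
tcp_rot: [0.973, 0.229, 0.003, 0.002]
contact_force: [0.3, -0.9, 6.6]
opening: 0.155
finger_force: 22.0
```

>>> jog_arm(
  increments=[
    {"dx": -0.013, "dy": 0.014, "dz": 0, "ax": 0, "ay": 0, "az": 0, "gripper": -1},
    {"dx": -0.026, "dy": 0.027, "dz": 0, "ax": 0, "ay": 0, "az": 0, "gripper": -1},
    {"dx": -0.04, "dy": 0.039, "dz": 0, "ax": 0, "ay": 0, "az": 0, "gripper": -1},
    {"dx": -0.055, "dy": 0.051, "dz": 0, "ax": 0, "ay": 0, "az": 0, "gripper": -1},
    {"dx": -0.07, "dy": 0.062, "dz": 0, "ax": 0, "ay": 0, "az": 0, "gripper": -1},
    {"dx": -0.086, "dy": 0.072, "dz": 0, "ax": 0, "ay": 0, "az": 0, "gripper": -1},
  ],
)

```text
time: 5.05
eef_pos: [0.5659, -0.0627, 0.1227]
tcp_rot: [0.973, 0.229, 0.003, 0.002]
contact_force: [2.0, 0.2, 6.0]
opening: 0.152
finger_force: 22.0
```

>>> jog_arm(
  increments=[
    {"dx": -0.016, "dy": 0.009, "dz": 0, "ax": 0, "ay": 0, "az": 0, "gripper": -1},
    {"dx": -0.033, "dy": 0.018, "dz": 0, "ax": 0, "ay": 0, "az": 0, "gripper": -1},
    {"dx": -0.05, "dy": 0.026, "dz": 0, "ax": 0, "ay": 0, "az": 0, "gripper": -1},
    {"dx": -0.067, "dy": 0.033, "dz": 0, "ax": 0, "ay": 0, "az": 0, "gripper": -1},
    {"dx": -0.085, "dy": 0.039, "dz": 0, "ax": 0, "ay": 0, "az": 0, "gripper": -1},
    {"dx": -0.103, "dy": 0.044, "dz": 0, "ax": 0, "ay": 0, "az": 0, "gripper": -1},
  ],
)

```text
time: 5.65
eef_pos: [0.5535, -0.0573, 0.1227]
tcp_rot: [0.973, 0.229, 0.003, 0.001]
contact_force: [1.7, 0.8, 5.1]
opening: 0.154
finger_force: 22.0
```

>>> jog_arm(
  increments=[
    {"dx": -0.018, "dy": 0.004, "dz": 0, "ax": 0, "ay": 0, "az": 0, "gripper": -1},
    {"dx": -0.037, "dy": 0.007, "dz": 0, "ax": 0, "ay": 0, "az": 0, "gripper": -1},
    {"dx": -0.055, "dy": 0.009, "dz": 0, "ax": 0, "ay": 0, "az": 0, "gripper": -1},
    {"dx": -0.074, "dy": 0.011, "dz": 0, "ax": 0, "ay": 0, "az": 0, "gripper": -1},
    {"dx": -0.093, "dy": 0.011, "dz": 0, "ax": 0, "ay": 0, "az": 0, "gripper": -1},
    {"dx": -0.112, "dy": 0.011, "dz": 0, "ax": 0, "ay": 0, "az": 0, "gripper": -1},
  ],
)

```text
time: 6.25
eef_pos: [0.54, -0.0557, 0.1227]
tcp_rot: [0.973, 0.229, 0.003, 0.001]
contact_force: [0.6, 2.0, 6.7]
opening: 0.155
finger_force: 22.1
```

>>> jog_arm(
  increments=[
    {"dx": -0.018, "dy": -0.002, "dz": 0, "ax": 0, "ay": 0, "az": 0, "gripper": -1},
    {"dx": -0.037, "dy": -0.004, "dz": 0, "ax": 0, "ay": 0, "az": 0, "gripper": -1},
    {"dx": -0.055, "dy": -0.007, "dz": 0, "ax": 0, "ay": 0, "az": 0, "gripper": -1},
    {"dx": -0.074, "dy": -0.011, "dz": 0, "ax": 0, "ay": 0, "az": 0, "gripper": -1},
    {"dx": -0.092, "dy": -0.016, "dz": 0, "ax": 0, "ay": 0, "az": 0, "gripper": -1},
    {"dx": -0.11, "dy": -0.022, "dz": 0, "ax": 0, "ay": 0, "az": 0, "gripper": -1},
  ],
)

```text
time: 6.85
eef_pos: [0.5267, -0.0583, 0.1227]
tcp_rot: [0.973, 0.229, 0.003, 0.001]
contact_force: [0.6, 2.5, 6.9]
opening: 0.156
finger_force: 22.2
```

>>> jog_arm(
  increments=[
    {"dx": -0.018, "dy": -0.007, "dz": 0, "ax": 0, "ay": 0, "az": 0, "gripper": -1},
    {"dx": -0.035, "dy": -0.015, "dz": 0, "ax": 0, "ay": 0, "az": 0, "gripper": -1},
    {"dx": -0.051, "dy": -0.024, "dz": 0, "ax": 0, "ay": 0, "az": 0, "gripper": -1},
    {"dx": -0.067, "dy": -0.033, "dz": 0, "ax": 0, "ay": 0, "az": 0, "gripper": -1},
    {"dx": -0.083, "dy": -0.043, "dz": 0, "ax": 0, "ay": 0, "az": 0, "gripper": -1},
    {"dx": -0.098, "dy": -0.054, "dz": 0, "ax": 0, "ay": 0, "az": 0, "gripper": -1},
  ],
)

```text
time: 7.45
eef_pos: [0.5147, -0.0647, 0.1226]
tcp_rot: [0.973, 0.229, 0.003, 0.001]
contact_force: [-0.2, 3.3, 8.3]
opening: 0.155
finger_force: 22.2
```

>>> jog_arm(
  increments=[
    {"dx": -0.015, "dy": -0.012, "dz": 0, "ax": 0, "ay": 0, "az": 0, "gripper": -1},
    {"dx": -0.029, "dy": -0.024, "dz": 0, "ax": 0, "ay": 0, "az": 0, "gripper": -1},
    {"dx": -0.042, "dy": -0.037, "dz": 0, "ax": 0, "ay": 0, "az": 0, "gripper": -1},
    {"dx": -0.055, "dy": -0.051, "dz": 0, "ax": 0, "ay": 0, "az": 0, "gripper": -1},
    {"dx": -0.067, "dy": -0.065, "dz": 0, "ax": 0, "ay": 0, "az": 0, "gripper": -1},
    {"dx": -0.078, "dy": -0.08, "dz": 0, "ax": 0, "ay": 0, "az": 0, "gripper": -1},
  ],
)

```text
time: 8.05
eef_pos: [0.5051, -0.0745, 0.1226]
tcp_rot: [0.973, 0.229, 0.002, 0.001]
contact_force: [-1.0, 1.7, 8.6]
opening: 0.152
finger_force: 22.3
```

>>> jog_arm(
  increments=[
    {"dx": -0.01, "dy": -0.016, "dz": 0, "ax": 0, "ay": 0, "az": 0, "gripper": -1},
    {"dx": -0.02, "dy": -0.032, "dz": 0, "ax": 0, "ay": 0, "az": 0, "gripper": -1},
    {"dx": -0.029, "dy": -0.048, "dz": 0, "ax": 0, "ay": 0, "az": 0, "gripper": -1},
    {"dx": -0.037, "dy": -0.065, "dz": 0, "ax": 0, "ay": 0, "az": 0, "gripper": -1},
    {"dx": -0.044, "dy": -0.082, "dz": 0, "ax": 0, "ay": 0, "az": 0, "gripper": -1},
    {"dx": -0.051, "dy": -0.1, "dz": 0, "ax": 0, "ay": 0, "az": 0, "gripper": -1},
  ],
)

```text
time: 8.65
eef_pos: [0.4989, -0.0867, 0.1226]
tcp_rot: [0.973, 0.229, 0.002, 0.001]
contact_force: [-1.7, 1.2, 7.9]
opening: 0.154
finger_force: 22.3
```

>>> jog_arm(
  increments=[
    {"dx": -0.005, "dy": -0.018, "dz": 0, "ax": 0, "ay": 0, "az": 0, "gripper": -1},
    {"dx": -0.01, "dy": -0.036, "dz": 0, "ax": 0, "ay": 0, "az": 0, "gripper": -1},
    {"dx": -0.013, "dy": -0.054, "dz": 0, "ax": 0, "ay": 0, "az": 0, "gripper": -1},
    {"dx": -0.016, "dy": -0.073, "dz": 0, "ax": 0, "ay": 0, "az": 0, "gripper": -1},
    {"dx": -0.018, "dy": -0.091, "dz": 0, "ax": 0, "ay": 0, "az": 0, "gripper": -1},
    {"dx": -0.019, "dy": -0.11, "dz": 0, "ax": 0, "ay": 0, "az": 0, "gripper": -1},
  ],
)

```text
time: 9.25
eef_pos: [0.4967, -0.1001, 0.1226]
tcp_rot: [0.973, 0.229, 0.002, 0.001]
contact_force: [-1.1, 0.8, 7.3]
opening: 0.158
finger_force: 22.3
```

>>> jog_arm(
  increments=[
    {"dx": 0, "dy": -0.018, "dz": 0, "ax": 0, "ay": 0, "az": 0, "gripper": -1},
    {"dx": 0.001, "dy": -0.037, "dz": 0, "ax": 0, "ay": 0, "az": 0, "gripper": -1},
    {"dx": 0.003, "dy": -0.056, "dz": 0, "ax": 0, "ay": 0, "az": 0, "gripper": -1},
    {"dx": 0.006, "dy": -0.075, "dz": 0, "ax": 0, "ay": 0, "az": 0, "gripper": -1},
    {"dx": 0.01, "dy": -0.093, "dz": 0, "ax": 0, "ay": 0, "az": 0, "gripper": -1},
    {"dx": 0.014, "dy": -0.111, "dz": 0, "ax": 0, "ay": 0, "az": 0, "gripper": -1},
  ],
)

```text
time: 9.85
eef_pos: [0.4986, -0.1136, 0.1227]
tcp_rot: [0.973, 0.229, 0.002, 0.001]
contact_force: [0.1, 0.5, 7.1]
opening: 0.156
finger_force: 22.3
```

>>> jog_arm(
  increments=[
    {"dx": 0.006, "dy": -0.018, "dz": 0, "ax": 0, "ay": 0, "az": 0, "gripper": -1},
    {"dx": 0.012, "dy": -0.035, "dz": 0, "ax": 0, "ay": 0, "az": 0, "gripper": -1},
    {"dx": 0.02, "dy": -0.053, "dz": 0, "ax": 0, "ay": 0, "az": 0, "gripper": -1},
    {"dx": 0.028, "dy": -0.07, "dz": 0, "ax": 0, "ay": 0, "az": 0, "gripper": -1},
    {"dx": 0.037, "dy": -0.086, "dz": 0, "ax": 0, "ay": 0, "az": 0, "gripper": -1},
    {"dx": 0.047, "dy": -0.102, "dz": 0, "ax": 0, "ay": 0, "az": 0, "gripper": -1},
  ],
)

```text
time: 10.45
eef_pos: [0.5043, -0.1258, 0.1227]
tcp_rot: [0.973, 0.229, 0.002, 0.001]
contact_force: [-0.3, 0.2, 8.1]
opening: 0.154
finger_force: 22.2
```

>>> jog_arm(
  increments=[
    {"dx": 0.011, "dy": -0.015, "dz": 0, "ax": 0, "ay": 0, "az": 0, "gripper": -1},
    {"dx": 0.022, "dy": -0.03, "dz": 0, "ax": 0, "ay": 0, "az": 0, "gripper": -1},
    {"dx": 0.034, "dy": -0.044, "dz": 0, "ax": 0, "ay": 0, "az": 0, "gripper": -1},
    {"dx": 0.047, "dy": -0.058, "dz": 0, "ax": 0, "ay": 0, "az": 0, "gripper": -1},
    {"dx": 0.061, "dy": -0.071, "dz": 0, "ax": 0, "ay": 0, "az": 0, "gripper": -1},
    {"dx": 0.075, "dy": -0.084, "dz": 0, "ax": 0, "ay": 0, "az": 0, "gripper": -1},
  ],
)

```text
time: 11.05
eef_pos: [0.5124, -0.1349, 0.1226]
tcp_rot: [0.973, 0.229, 0.001, -0.0]
contact_force: [-4.8, 4.6, 12.5]
opening: 0.153
finger_force: 22.7
```

>>> jog_arm(
  increments=[
    {"dx": 0.015, "dy": -0.011, "dz": 0, "ax": 0, "ay": 0, "az": 0, "gripper": -1},
    {"dx": 0.03, "dy": -0.022, "dz": 0, "ax": 0, "ay": 0, "az": 0, "gripper": -1},
    {"dx": 0.046, "dy": -0.032, "dz": 0, "ax": 0, "ay": 0, "az": 0, "gripper": -1},
    {"dx": 0.062, "dy": -0.042, "dz": 0, "ax": 0, "ay": 0, "az": 0, "gripper": -1},
    {"dx": 0.079, "dy": -0.05, "dz": 0, "ax": 0, "ay": 0, "az": 0, "gripper": -1},
    {"dx": 0.096, "dy": -0.058, "dz": 0, "ax": 0, "ay": 0, "az": 0, "gripper": -1},
  ],
)

```text
time: 11.65
eef_pos: [0.5238, -0.142, 0.1226]
tcp_rot: [0.973, 0.229, 0.001, 0.0]
contact_force: [-2.7, 1.8, 9.2]
opening: 0.159
finger_force: 22.3
```

>>> jog_arm(
  increments=[
    {"dx": 0.017, "dy": -0.007, "dz": 0, "ax": 0, "ay": 0, "az": 0, "gripper": -1},
    {"dx": 0.035, "dy": -0.013, "dz": 0, "ax": 0, "ay": 0, "az": 0, "gripper": -1},
    {"dx": 0.053, "dy": -0.018, "dz": 0, "ax": 0, "ay": 0, "az": 0, "gripper": -1},
    {"dx": 0.072, "dy": -0.022, "dz": 0, "ax": 0, "ay": 0, "az": 0, "gripper": -1},
    {"dx": 0.09, "dy": -0.025, "dz": 0, "ax": 0, "ay": 0, "az": 0, "gripper": -1},
    {"dx": 0.109, "dy": -0.027, "dz": 0, "ax": 0, "ay": 0, "az": 0, "gripper": -1},
  ],
)

```text
time: 12.25
eef_pos: [0.5377, -0.1456, 0.1227]
tcp_rot: [0.973, 0.229, 0.002, 0.001]
contact_force: [-1.4, 2.1, 8.9]
opening: 0.153
finger_force: 22.2
```

The drag rose at step 12, around 4.0 rad in the world frame. I'll back up to before the spot and go in again by fine steps.

```bash
python3 - <<'E'
import numpy as np
p=lambda t:.375*np.array([np.cos(t),np.sin(t)])
f=lambda t,t0:tuple(float(x) for x in (p(t)-p(t0)).round(3))
print([f(4.62-.1*i,4.62) for i in range(1,11)])
for k in range(10):
    t=3.62+.08*k; print(round(t,2),f(t+.04,t),f(t+.08,t))
E
```

```text
[(-0.037, 0.005), (-0.073, 0.014), (-0.109, 0.027), (-0.143, 0.043), (-0.175, 0.062), (-0.205, 0.085), (-0.232, 0.11), (-0.257, 0.138), (-0.279, 0.168), (-0.298, 0.201)]
3.62 (0.007, -0.013) (0.015, -0.026)
3.7 (0.008, -0.013) (0.017, -0.025)
3.78 (0.009, -0.012) (0.019, -0.023)
3.86 (0.01, -0.011) (0.021, -0.022)
3.94 (0.011, -0.01) (0.022, -0.02)
4.02 (0.012, -0.009) (0.024, -0.018)
4.1 (0.012, -0.008) (0.025, -0.016)
4.18 (0.013, -0.007) (0.026, -0.014)
4.26 (0.014, -0.006) (0.027, -0.012)
4.34 (0.014, -0.005) (0.028, -0.01)
```

>>> jog_arm(
  increments=[
    {"dx": -0.037, "dy": 0.005, "dz": 0, "ax": 0, "ay": 0, "az": 0, "gripper": -1},
    {"dx": -0.073, "dy": 0.014, "dz": 0, "ax": 0, "ay": 0, "az": 0, "gripper": -1},
    {"dx": -0.109, "dy": 0.027, "dz": 0, "ax": 0, "ay": 0, "az": 0, "gripper": -1},
    {"dx": -0.143, "dy": 0.043, "dz": 0, "ax": 0, "ay": 0, "az": 0, "gripper": -1},
    {"dx": -0.175, "dy": 0.062, "dz": 0, "ax": 0, "ay": 0, "az": 0, "gripper": -1},
    {"dx": -0.205, "dy": 0.085, "dz": 0, "ax": 0, "ay": 0, "az": 0, "gripper": -1},
    {"dx": -0.232, "dy": 0.11, "dz": 0, "ax": 0, "ay": 0, "az": 0, "gripper": -1},
    {"dx": -0.257, "dy": 0.138, "dz": 0, "ax": 0, "ay": 0, "az": 0, "gripper": -1},
    {"dx": -0.279, "dy": 0.168, "dz": 0, "ax": 0, "ay": 0, "az": 0, "gripper": -1},
    {"dx": -0.298, "dy": 0.201, "dz": 0, "ax": 0, "ay": 0, "az": 0, "gripper": -1},
  ],
)

```text
time: 13.25
eef_pos: [0.5022, -0.1223, 0.1226]
tcp_rot: [0.973, 0.229, 0.002, 0.002]
contact_force: [-0.1, -0.5, 8.5]
opening: 0.153
finger_force: 22.2
```

>>> jog_arm(
  increments=[
    {"dx": 0.007, "dy": -0.013, "dz": 0, "ax": 0, "ay": 0, "az": 0, "gripper": -1},
    {"dx": 0.015, "dy": -0.026, "dz": 0, "ax": 0, "ay": 0, "az": 0, "gripper": -1},
    {"dx": 0.015, "dy": -0.026, "dz": 0, "ax": 0, "ay": 0, "az": 0, "gripper": -1},
    {"dx": 0.015, "dy": -0.026, "dz": 0, "ax": 0, "ay": 0, "az": 0, "gripper": -1},
  ],
)

```text
time: 13.65
eef_pos: [0.5039, -0.1251, 0.1226]
tcp_rot: [0.973, 0.229, 0.002, 0.001]
contact_force: [0.6, 1.1, 8.7]
opening: 0.156
finger_force: 22.3
```

>>> jog_arm(
  increments=[
    {"dx": 0.008, "dy": -0.013, "dz": 0, "ax": 0, "ay": 0, "az": 0, "gripper": -1},
    {"dx": 0.017, "dy": -0.025, "dz": 0, "ax": 0, "ay": 0, "az": 0, "gripper": -1},
    {"dx": 0.017, "dy": -0.025, "dz": 0, "ax": 0, "ay": 0, "az": 0, "gripper": -1},
    {"dx": 0.017, "dy": -0.025, "dz": 0, "ax": 0, "ay": 0, "az": 0, "gripper": -1},
  ],
)

```text
time: 14.05
eef_pos: [0.506, -0.1281, 0.1226]
tcp_rot: [0.973, 0.229, 0.002, 0.002]
contact_force: [1.5, 0.6, 8.7]
opening: 0.155
finger_force: 22.3
```

>>> jog_arm(
  increments=[
    {"dx": 0.009, "dy": -0.012, "dz": 0, "ax": 0, "ay": 0, "az": 0, "gripper": -1},
    {"dx": 0.019, "dy": -0.023, "dz": 0, "ax": 0, "ay": 0, "az": 0, "gripper": -1},
    {"dx": 0.019, "dy": -0.023, "dz": 0, "ax": 0, "ay": 0, "az": 0, "gripper": -1},
    {"dx": 0.019, "dy": -0.023, "dz": 0, "ax": 0, "ay": 0, "az": 0, "gripper": -1},
  ],
)

```text
time: 14.45
eef_pos: [0.5082, -0.1308, 0.1226]
tcp_rot: [0.973, 0.229, 0.002, 0.001]
contact_force: [0.4, 1.5, 9.2]
opening: 0.154
finger_force: 22.3
```

>>> jog_arm(
  increments=[
    {"dx": 0.01, "dy": -0.011, "dz": 0, "ax": 0, "ay": 0, "az": 0, "gripper": -1},
    {"dx": 0.021, "dy": -0.022, "dz": 0, "ax": 0, "ay": 0, "az": 0, "gripper": -1},
    {"dx": 0.021, "dy": -0.022, "dz": 0, "ax": 0, "ay": 0, "az": 0, "gripper": -1},
    {"dx": 0.021, "dy": -0.022, "dz": 0, "ax": 0, "ay": 0, "az": 0, "gripper": -1},
  ],
)

```text
time: 14.85
eef_pos: [0.5108, -0.1334, 0.1226]
tcp_rot: [0.973, 0.229, 0.002, 0.001]
contact_force: [0.5, 0.4, 9.0]
opening: 0.149
finger_force: 22.3
```

>>> jog_arm(
  increments=[
    {"dx": 0.011, "dy": -0.01, "dz": 0, "ax": 0, "ay": 0, "az": 0, "gripper": -1},
    {"dx": 0.022, "dy": -0.02, "dz": 0, "ax": 0, "ay": 0, "az": 0, "gripper": -1},
    {"dx": 0.022, "dy": -0.02, "dz": 0, "ax": 0, "ay": 0, "az": 0, "gripper": -1},
    {"dx": 0.022, "dy": -0.02, "dz": 0, "ax": 0, "ay": 0, "az": 0, "gripper": -1},
  ],
)

```text
time: 15.25
eef_pos: [0.5124, -0.1349, 0.1225]
tcp_rot: [0.973, 0.229, 0.001, -0.0]
contact_force: [-3.2, 4.0, 12.2]
opening: 0.15
finger_force: 22.5
```

>>> jog_arm(
  increments=[
    {"dx": 0.012, "dy": -0.009, "dz": 0, "ax": 0, "ay": 0, "az": 0, "gripper": -1},
    {"dx": 0.024, "dy": -0.018, "dz": 0, "ax": 0, "ay": 0, "az": 0, "gripper": -1},
    {"dx": 0.024, "dy": -0.018, "dz": 0, "ax": 0, "ay": 0, "az": 0, "gripper": -1},
    {"dx": 0.024, "dy": -0.018, "dz": 0, "ax": 0, "ay": 0, "az": 0, "gripper": -1},
  ],
)

```text
time: 15.65
eef_pos: [0.5145, -0.1365, 0.1225]
tcp_rot: [0.973, 0.229, -0.0, -0.001]
contact_force: [-5.3, 4.6, 14.9]
opening: 0.155
finger_force: 22.8
```

>>> jog_arm(
  increments=[
    {"dx": 0.012, "dy": -0.008, "dz": 0, "ax": 0, "ay": 0, "az": 0, "gripper": -1},
    {"dx": 0.025, "dy": -0.016, "dz": 0, "ax": 0, "ay": 0, "az": 0, "gripper": -1},
    {"dx": 0.025, "dy": -0.016, "dz": 0, "ax": 0, "ay": 0, "az": 0, "gripper": -1},
    {"dx": 0.025, "dy": -0.016, "dz": 0, "ax": 0, "ay": 0, "az": 0, "gripper": -1},
  ],
)

```text
time: 16.05
eef_pos: [0.5171, -0.1384, 0.1225]
tcp_rot: [0.973, 0.229, -0.001, -0.001]
contact_force: [-7.0, 5.1, 15.0]
opening: 0.151
finger_force: 22.8
```

>>> jog_arm(
  increments=[
    {"dx": 0.013, "dy": -0.007, "dz": 0, "ax": 0, "ay": 0, "az": 0, "gripper": -1},
    {"dx": 0.026, "dy": -0.014, "dz": 0, "ax": 0, "ay": 0, "az": 0, "gripper": -1},
    {"dx": 0.026, "dy": -0.014, "dz": 0, "ax": 0, "ay": 0, "az": 0, "gripper": -1},
    {"dx": 0.026, "dy": -0.014, "dz": 0, "ax": 0, "ay": 0, "az": 0, "gripper": -1},
  ],
)

```text
time: 16.45
eef_pos: [0.5213, -0.1408, 0.1226]
tcp_rot: [0.973, 0.229, 0.001, 0.0]
contact_force: [-3.2, 2.5, 12.6]
opening: 0.153
finger_force: 22.5
```

>>> jog_arm(
  increments=[
    {"dx": 0.014, "dy": -0.006, "dz": 0, "ax": 0, "ay": 0, "az": 0, "gripper": -1},
    {"dx": 0.027, "dy": -0.012, "dz": 0, "ax": 0, "ay": 0, "az": 0, "gripper": -1},
    {"dx": 0.027, "dy": -0.012, "dz": 0, "ax": 0, "ay": 0, "az": 0, "gripper": -1},
    {"dx": 0.027, "dy": -0.012, "dz": 0, "ax": 0, "ay": 0, "az": 0, "gripper": -1},
  ],
)

```text
time: 16.85
eef_pos: [0.5254, -0.1427, 0.1226]
tcp_rot: [0.973, 0.229, 0.002, 0.001]
contact_force: [-0.1, 1.8, 9.8]
opening: 0.152
finger_force: 22.3
```

```bash
python3 - <<'E'
import numpy as np
p=lambda t:.375*np.array([np.cos(t),np.sin(t)])
f=lambda t,t0:tuple(float(x) for x in (p(t)-p(t0)).round(4))
print(f(4.42,4.34),f(4.5,4.34))
for k in range(6):
    t=4.5-.06*k; print(round(t,2),f(t-.03,t),f(t-.06,t))
E
```

```text
(0.0284, -0.0098) (0.0574, -0.0173)
4.5 (-0.011, 0.0025) (-0.0218, 0.0054)
4.44 (-0.0108, 0.0032) (-0.0215, 0.0067)
4.38 (-0.0106, 0.0038) (-0.021, 0.008)
4.32 (-0.0103, 0.0045) (-0.0205, 0.0092)
4.26 (-0.01, 0.0051) (-0.0199, 0.0104)
4.2 (-0.0097, 0.0057) (-0.0193, 0.0116)
```

>>> jog_arm(
  increments=[
    {"dx": 0.028, "dy": -0.01, "dz": 0, "ax": 0, "ay": 0, "az": 0, "gripper": -1},
    {"dx": 0.057, "dy": -0.017, "dz": 0, "ax": 0, "ay": 0, "az": 0, "gripper": -1},
    {"dx": 0.057, "dy": -0.017, "dz": 0, "ax": 0, "ay": 0, "az": 0, "gripper": -1},
    {"dx": 0.057, "dy": -0.017, "dz": 0, "ax": 0, "ay": 0, "az": 0, "gripper": -1},
  ],
)

```text
time: 17.25
eef_pos: [0.5326, -0.1448, 0.1227]
tcp_rot: [0.973, 0.229, 0.002, 0.001]
contact_force: [1.2, 2.0, 7.9]
opening: 0.157
finger_force: 22.2
```

>>> jog_arm(
  increments=[
    {"dx": -0.011, "dy": 0.003, "dz": 0, "ax": 0, "ay": 0, "az": 0, "gripper": -1},
    {"dx": -0.022, "dy": 0.005, "dz": 0, "ax": 0, "ay": 0, "az": 0, "gripper": -1},
    {"dx": -0.022, "dy": 0.005, "dz": 0, "ax": 0, "ay": 0, "az": 0, "gripper": -1},
    {"dx": -0.022, "dy": 0.005, "dz": 0, "ax": 0, "ay": 0, "az": 0, "gripper": -1},
  ],
)

```text
time: 17.65
eef_pos: [0.5298, -0.1441, 0.1227]
tcp_rot: [0.973, 0.229, 0.002, 0.001]
contact_force: [1.0, 2.0, 8.3]
opening: 0.154
finger_force: 22.3
```

>>> jog_arm(
  increments=[
    {"dx": -0.011, "dy": 0.003, "dz": 0, "ax": 0, "ay": 0, "az": 0, "gripper": -1},
    {"dx": -0.021, "dy": 0.007, "dz": 0, "ax": 0, "ay": 0, "az": 0, "gripper": -1},
    {"dx": -0.021, "dy": 0.007, "dz": 0, "ax": 0, "ay": 0, "az": 0, "gripper": -1},
    {"dx": -0.021, "dy": 0.007, "dz": 0, "ax": 0, "ay": 0, "az": 0, "gripper": -1},
  ],
)

```text
time: 18.05
eef_pos: [0.5273, -0.1434, 0.1226]
tcp_rot: [0.973, 0.229, 0.002, 0.001]
contact_force: [0.7, 1.4, 8.3]
opening: 0.151
finger_force: 22.3
```

>>> jog_arm(
  increments=[
    {"dx": -0.011, "dy": 0.004, "dz": 0, "ax": 0, "ay": 0, "az": 0, "gripper": -1},
    {"dx": -0.021, "dy": 0.008, "dz": 0, "ax": 0, "ay": 0, "az": 0, "gripper": -1},
    {"dx": -0.021, "dy": 0.008, "dz": 0, "ax": 0, "ay": 0, "az": 0, "gripper": -1},
    {"dx": -0.021, "dy": 0.008, "dz": 0, "ax": 0, "ay": 0, "az": 0, "gripper": -1},
  ],
)

```text
time: 18.45
eef_pos: [0.5254, -0.1427, 0.1227]
tcp_rot: [0.973, 0.229, 0.003, 0.002]
contact_force: [2.9, 0.2, 6.1]
opening: 0.155
finger_force: 22.1
```

>>> jog_arm(
  increments=[
    {"dx": -0.01, "dy": 0.005, "dz": 0, "ax": 0, "ay": 0, "az": 0, "gripper": -1},
    {"dx": -0.0205, "dy": 0.009, "dz": 0, "ax": 0, "ay": 0, "az": 0, "gripper": -1},
    {"dx": -0.0205, "dy": 0.009, "dz": 0, "ax": 0, "ay": 0, "az": 0, "gripper": -1},
    {"dx": -0.0205, "dy": 0.009, "dz": 0, "ax": 0, "ay": 0, "az": 0, "gripper": -1},
  ],
)

```text
time: 18.85
eef_pos: [0.5238, -0.142, 0.1227]
tcp_rot: [0.973, 0.229, 0.005, 0.003]
contact_force: [6.2, -0.9, 4.1]
opening: 0.154
finger_force: 22.0
```

>>> jog_arm(
  increments=[
    {"dx": -0.01, "dy": 0.005, "dz": 0, "ax": 0, "ay": 0, "az": 0, "gripper": -1},
    {"dx": -0.02, "dy": 0.0105, "dz": 0, "ax": 0, "ay": 0, "az": 0, "gripper": -1},
    {"dx": -0.02, "dy": 0.0105, "dz": 0, "ax": 0, "ay": 0, "az": 0, "gripper": -1},
    {"dx": -0.02, "dy": 0.0105, "dz": 0, "ax": 0, "ay": 0, "az": 0, "gripper": -1},
  ],
)

```text
time: 19.25
eef_pos: [0.5221, -0.1412, 0.1227]
tcp_rot: [0.973, 0.229, 0.006, 0.004]
contact_force: [8.4, -0.7, 2.2]
opening: 0.153
finger_force: 21.8
```

>>> jog_arm(
  increments=[
    {"dx": -0.01, "dy": 0.006, "dz": 0, "ax": 0, "ay": 0, "az": 0, "gripper": -1},
    {"dx": -0.019, "dy": 0.0115, "dz": 0, "ax": 0, "ay": 0, "az": 0, "gripper": -1},
    {"dx": -0.019, "dy": 0.0115, "dz": 0, "ax": 0, "ay": 0, "az": 0, "gripper": -1},
    {"dx": -0.019, "dy": 0.0115, "dz": 0, "ax": 0, "ay": 0, "az": 0, "gripper": -1},
  ],
)

```text
time: 19.65
eef_pos: [0.52, -0.1401, 0.1228]
tcp_rot: [0.973, 0.229, 0.006, 0.004]
contact_force: [8.3, -2.5, 2.5]
opening: 0.154
finger_force: 21.8
```

The tight spot runs from about 3.965 to 4.365 rad, so its middle is about 4.165. The wheel is at 4.21, so I'll ease a little further back.

>>> jog_arm(
  increments=[
    {"dx": -0.007, "dy": 0.005, "dz": 0, "ax": 0, "ay": 0, "az": 0, "gripper": -1},
    {"dx": -0.014, "dy": 0.0095, "dz": 0, "ax": 0, "ay": 0, "az": 0, "gripper": -1},
    {"dx": -0.014, "dy": 0.0095, "dz": 0, "ax": 0, "ay": 0, "az": 0, "gripper": -1},
    {"dx": -0.014, "dy": 0.0095, "dz": 0, "ax": 0, "ay": 0, "az": 0, "gripper": -1},
  ],
)

```text
time: 20.05
eef_pos: [0.5181, -0.1391, 0.1228]
tcp_rot: [0.973, 0.229, 0.005, 0.004]
contact_force: [8.0, -1.9, 2.2]
opening: 0.156
finger_force: 21.8
```

```bash
python3 - <<'E'
from plant import *
import numpy as np
for _ in range(1):
    s=get_state();e=s['eef_pos'];print(e.round(5),s['contact_force'].round(2),np.arctan2(e[1]+.1007,e[0]-.5415)+2*np.pi)
# circle fit of free points
P=np.array([[.5831,-.083],[.576,-.0716],[.5659,-.0627],[.5535,-.0573],[.54,-.0557],[.5267,-.0583],[.5147,-.0647],[.5051,-.0745],[.4989,-.0867],[.4967,-.1001],[.4986,-.1136],[.5043,-.1258],[.5377,-.1456],[.5326,-.1448]])
A=np.c_[2*P,np.ones(len(P))];x=np.linalg.lstsq(A,(P**2).sum(1),rcond=None)[0];print(x[:2],np.sqrt(x[2]+x[0]**2+x[1]**2))
c=x[:2]
for q in ([.5108,-.1334],[.5124,-.1349],[.5145,-.1365],[.5171,-.1384],[.5213,-.1408],[.5273,-.1434],[.5254,-.1427],[.5238,-.142],[.5221,-.1412],[.52,-.1401],e[:2]):
    print(q,round(float(np.arctan2(q[1]-c[1],q[0]-c[0])%(2*np.pi)),3))
E
```

```text
[ 0.51814 -0.13906  0.12276] [ 7.96 -1.92  2.18] 4.165413995470143
[ 0.54170979 -0.10072454] 0.04502485505677539
[0.5108, -0.1334] 3.955
[0.5124, -0.1349] 4.003
[0.5145, -0.1365] 4.062
[0.5171, -0.1384] 4.134
[0.5213, -0.1408] 4.241
[0.5273, -0.1434] 4.387
[0.5254, -0.1427] 4.342
[0.5238, -0.142] 4.303
[0.5221, -0.1412] 4.261
[0.52, -0.1401] 4.209
[ 0.51814292 -0.13905627] 4.161
```

>>> jog_arm(
  increments=[
    {"dx": 0.007, "dy": -0.004, "dz": 0, "ax": 0, "ay": 0, "az": 0, "gripper": -1},
    {"dx": 0.016, "dy": -0.009, "dz": 0, "ax": 0, "ay": 0, "az": 0, "gripper": -1},
    {"dx": 0.016, "dy": -0.009, "dz": 0, "ax": 0, "ay": 0, "az": 0, "gripper": -1},
    {"dx": 0.016, "dy": -0.009, "dz": 0, "ax": 0, "ay": 0, "az": 0, "gripper": -1},
  ],
)

```text
time: 20.45
eef_pos: [0.5185, -0.1393, 0.1226]
tcp_rot: [0.973, 0.229, 0.003, 0.002]
contact_force: [3.0, -0.2, 7.2]
opening: 0.154
finger_force: 22.2
```

>>> jog_arm(
  increments=[
    {"dx": 0.006, "dy": -0.003, "dz": 0, "ax": 0, "ay": 0, "az": 0, "gripper": -1},
    {"dx": 0.006, "dy": -0.003, "dz": 0, "ax": 0, "ay": 0, "az": 0, "gripper": -1},
    {"dx": 0.006, "dy": -0.003, "dz": 0, "ax": 0, "ay": 0, "az": 0, "gripper": -0.3},
    {"dx": 0.006, "dy": -0.003, "dz": 0, "ax": 0, "ay": 0, "az": 0, "gripper": -0.1},
    {"dx": 0.006, "dy": -0.003, "dz": 0, "ax": 0, "ay": 0, "az": 0, "gripper": 0},
    {"dx": 0.006, "dy": -0.003, "dz": 0, "ax": 0, "ay": 0, "az": 0, "gripper": 0},
  ],
)

```text
time: 21.05
eef_pos: [0.516, -0.1384, 0.1188]
tcp_rot: [0.973, 0.229, -0.001, -0.001]
contact_force: [0.4, -0.1, 1.0]
opening: 0.497
finger_force: 0.0
```

>>> jog_arm(
  increments=[
    {"dx": 0, "dy": 0, "dz": 0.2, "ax": 0, "ay": 0, "az": 0, "gripper": 0},
    {"dx": 0, "dy": 0, "dz": 0.5, "ax": 0, "ay": 0, "az": 0, "gripper": 0},
    {"dx": 0, "dy": 0, "dz": 0.9, "ax": 0, "ay": 0, "az": 0, "gripper": 0},
    {"dx": 0, "dy": 0, "dz": 0.9, "ax": 0, "ay": 0, "az": 0, "gripper": 0},
    {"dx": 0, "dy": 0, "dz": 0.9, "ax": 0, "ay": 0, "az": 0, "gripper": 0},
  ],
)

```text
time: 21.55
eef_pos: [0.5172, -0.1389, 0.229]
tcp_rot: [0.973, 0.229, 0.001, 0.001]
contact_force: [0.3, 0.4, -1.2]
opening: 0.501
finger_force: 0.0
```

```bash
python3 - <<'E'
from h import *
d=snap('side','s2')
a=cv2.resize(d['frame'][100:300,260:460],None,fx=3,fy=3,interpolation=cv2.INTER_CUBIC)
cv2.imwrite('pics/s2c.png',a)
s=get_state();print(s['eef_pos'],s['contact_force'],s['qpos'].round(3))
E
```

```text
[ 0.51624923 -0.13852543  0.2271083 ] [ 0.74476893 -0.4684213  -0.42696865] [-0.452  0.003  1.949 -0.     1.191  0.656]
```

View pics/s2c.png

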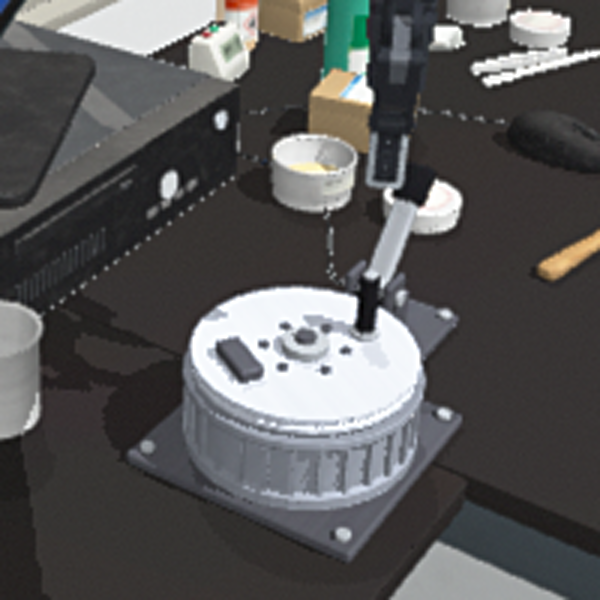

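The wheel was released with the handle at crop (369,305), beside the lever, and it is still standing there. I'll move over to the lever, close the fingers, and check the wheel from above.

>>> jog_arm(
  increments=[
    {"dx": 0.24, "dy": -0.64, "dz": 0, "ax": 0, "ay": 0, "az": 0, "gripper": -0.5},
    {"dx": 0.24, "dy": -0.64, "dz": 0, "ax": 0, "ay": 0, "az": 0, "gripper": -1},
    {"dx": 0.24, "dy": -0.64, "dz": -0.27, "ax": 0, "ay": 0, "az": 0, "gripper": -1},
    {"dx": 0.24, "dy": -0.64, "dz": -0.27, "ax": 0, "ay": 0, "az": 0, "gripper": -1},
    {"dx": 0.24, "dy": -0.64, "dz": -0.27, "ax": 0, "ay": 0, "az": 0, "gripper": -1},
    {"dx": 0.24, "dy": -0.64, "dz": -0.27, "ax": 0, "ay": 0, "az": 0, "gripper": -1},
  ],
)

```text
time: 22.2
eef_pos: [0.5453, -0.2149, 0.1953]
tcp_rot: [0.973, 0.23, -0.0, -0.0]
contact_force: [0.5, 0.7, 0.1]
opening: -0.002
finger_force: 0.0
```

```bash
python3 - <<'E'
from h import *
s=get_state();print(s['eef_pos'],s['contact_force'],s['opening'])
d=snap('top','t3')
cv2.imwrite('pics/t3c.png',cv2.resize(d['frame'][190:300,285:445],None,fx=5,fy=5,interpolation=cv2.INTER_CUBIC))
E
```

```text
[ 0.54531812 -0.2149019   0.19525706] [0.53020231 0.71689014 0.10162946] -0.0015360880531060047
```

View pics/t3c.png

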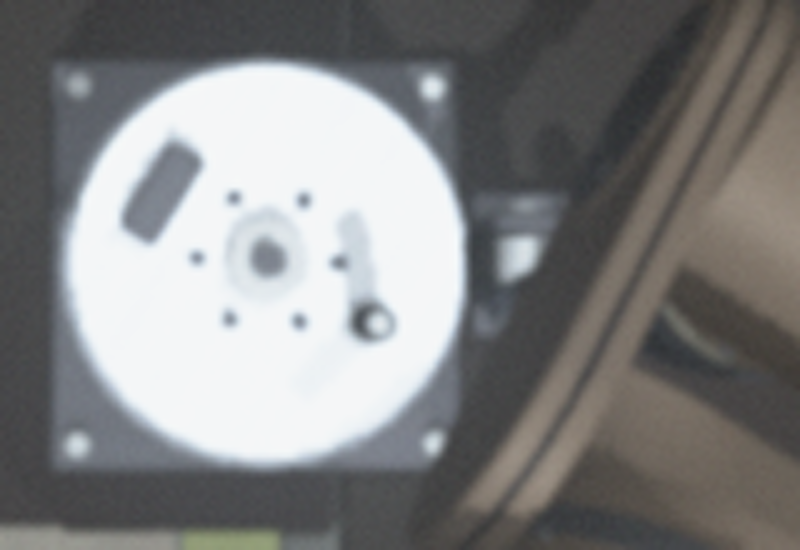

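The crop shows the handle top at (376,322), the counterweight at (162,191) and the hub at (268,258). I'll compare the turned angle against the arm's reading.

```bash
python3 - <<'E'
from h import *
d=np.load('top0.npz');f=lambda a,b,z:world(d,285+a/5,190+b/5,z)
T=2*np.pi
c=f(268,258,.092)[:2]; ang=lambda p,o=0:float((np.arctan2(*(p[:2]-c)[::-1])+o)%T)
print(c,'handle',ang(f(262,138,.1245)),ang(f(376,322,.1245)),'cw',ang(f(278,384,.09),np.pi),ang(f(162,191,.09),np.pi))
# robust: rotate bolt holes+counterweight: polar match of image patches of the counterweight blob
for n in ('top0','t3'):
    D=np.load(n+'.npz');g=cv2.cvtColor(D['frame'],cv2.COLOR_BGR2GRAY).astype(float)
    pts=[];
    for v in range(200,285):
        for u in range(298,380):
            p=world(D,u,v,.09);r=np.hypot(*(p[:2]-c))
            if .032<r<.062 and g[v,u]<150 and D['depth'][v,u]>0 and abs(world(D,u,v)[2]-.09)<.008: pts.append(p)
    pts=np.array(pts);print(n,len(pts),pts.mean(0),ang(pts.mean(0),np.pi))
    q=[world(D,u,v) for v in range(195,285) for u in range(298,380) if D['depth'][v,u]>0]
    q=np.array(q);q=q[(q[:,2]>.112)&(q[:,2]<.13)&(q[:,1]>-.17)];print('handle',len(q),q.mean(0),ang(q.mean(0)))
E
```

```text
[ 0.54108661 -0.10129293] handle 0.12213473527534666 4.164406858738685 cw 0.10124863719127397 4.170814274357355
top0 154 [ 0.50253743 -0.10353549  0.09      ] 0.05810830853649307
handle 47 [ 0.58503999 -0.09655199  0.12397607] 0.10744756074857816
t3 148 [ 0.56425109 -0.0627432   0.09      ] 4.171308885823636
handle 50 [ 0.51766728 -0.13955774  0.12422798] 4.163168675356006
```

The wheel stands at 4.165–4.17 rad, in the middle of the spot. Now I'll press the lever along its arc.

>>> jog_arm(
  increments=[
    {"dx": 0, "dy": -0.05, "dz": -0.12, "ax": 0, "ay": 0, "az": 0, "gripper": -1},
    {"dx": 0, "dy": -0.09, "dz": -0.21, "ax": 0, "ay": 0, "az": 0, "gripper": -1},
    {"dx": 0, "dy": -0.13, "dz": -0.24, "ax": 0, "ay": 0, "az": 0, "gripper": -1},
    {"dx": 0, "dy": -0.18, "dz": -0.27, "ax": 0, "ay": 0, "az": 0, "gripper": -1},
    {"dx": 0, "dy": -0.23, "dz": -0.3, "ax": 0, "ay": 0, "az": 0, "gripper": -1},
    {"dx": 0, "dy": -0.23, "dz": -0.3, "ax": 0, "ay": 0, "az": 0, "gripper": -1},
  ],
)

```text
time: 22.85
eef_pos: [0.5453, -0.2439, 0.1586]
tcp_rot: [0.973, 0.229, -0.0, -0.0]
contact_force: [-0.0, -0.3, 0.2]
opening: 0.004
finger_force: 0.0
```

```bash
python3 - <<'E'
from h import *
d=snap('side','s4')
cv2.imwrite('pics/s4c.png',cv2.resize(d['frame'][120:240,340:460],None,fx=5,fy=5,interpolation=cv2.INTER_CUBIC))
E
```

```text
(no output)
```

View pics/s4c.png

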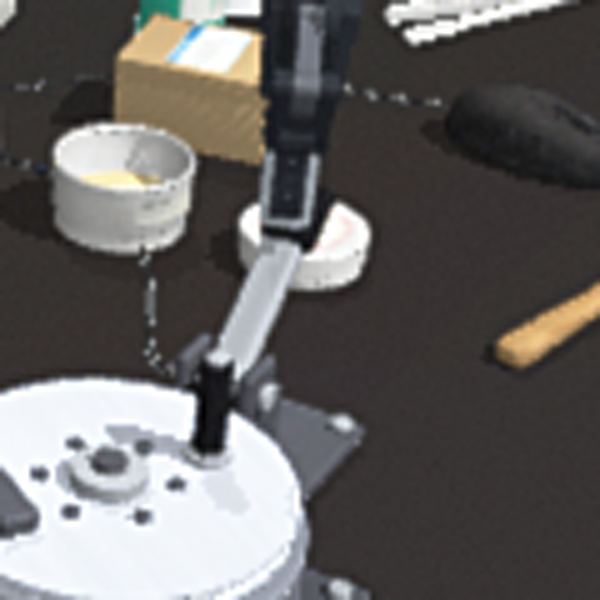

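The crop shows the closed fingers at (290,200) on the pad at (300,225), with the lever part-way down. I'll continue down.

>>> jog_arm(
  increments=[
    {"dx": 0, "dy": -0.06, "dz": -0.06, "ax": 0, "ay": 0, "az": 0, "gripper": -1},
    {"dx": 0, "dy": -0.12, "dz": -0.125, "ax": 0, "ay": 0, "az": 0, "gripper": -1},
    {"dx": 0, "dy": -0.17, "dz": -0.2, "ax": 0, "ay": 0, "az": 0, "gripper": -1},
    {"dx": 0, "dy": -0.225, "dz": -0.275, "ax": 0, "ay": 0, "az": 0, "gripper": -1},
    {"dx": 0, "dy": -0.27, "dz": -0.34, "ax": 0, "ay": 0, "az": 0, "gripper": -1},
    {"dx": 0, "dy": -0.31, "dz": -0.41, "ax": 0, "ay": 0, "az": 0, "gripper": -1},
    {"dx": 0, "dy": -0.31, "dz": -0.41, "ax": 0, "ay": 0, "az": 0, "gripper": -1},
  ],
)

```text
time: 23.6
eef_pos: [0.5446, -0.2809, 0.1081]
tcp_rot: [0.973, 0.229, -0.001, -0.0]
contact_force: [0.4, -0.7, 0.2]
opening: -0.001
finger_force: 0.0
```

>>> jog_arm(
  increments=[
    {"dx": 0, "dy": 0, "dz": -0.01, "ax": 0, "ay": 0, "az": 0, "gripper": -1},
    {"dx": 0, "dy": 0, "dz": -0.02, "ax": 0, "ay": 0, "az": 0, "gripper": -1},
    {"dx": 0, "dy": 0, "dz": -0.02, "ax": 0, "ay": 0, "az": 0, "gripper": -1},
  ],
)

```text
time: 23.9
eef_pos: [0.5455, -0.2803, 0.1077]
tcp_rot: [0.973, 0.229, 0.0, 0.0]
contact_force: [-0.0, -0.5, 0.3]
opening: -0.001
finger_force: 0.0
```

>>> jog_arm(
  increments=[
    {"dx": 0, "dy": 0, "dz": -0.01, "ax": 0, "ay": 0, "az": 0, "gripper": -1},
    {"dx": 0, "dy": 0, "dz": -0.02, "ax": 0, "ay": 0, "az": 0, "gripper": -1},
    {"dx": 0, "dy": 0, "dz": -0.02, "ax": 0, "ay": 0, "az": 0, "gripper": -1},
  ],
)

```text
time: 24.2
eef_pos: [0.5456, -0.2804, 0.1055]
tcp_rot: [0.973, 0.229, 0.0, 0.0]
contact_force: [-0.4, -0.5, 1.2]
opening: 0.001
finger_force: 0.6
```

>>> jog_arm(
  increments=[
    {"dx": 0, "dy": 0, "dz": -0.01, "ax": 0, "ay": 0, "az": 0, "gripper": -1},
    {"dx": 0, "dy": 0, "dz": -0.02, "ax": 0, "ay": 0, "az": 0, "gripper": -1},
    {"dx": 0, "dy": 0, "dz": -0.02, "ax": 0, "ay": 0, "az": 0, "gripper": -1},
  ],
)

```text
time: 24.5
eef_pos: [0.5456, -0.2806, 0.1032]
tcp_rot: [0.973, 0.229, 0.0, 0.0]
contact_force: [-0.8, -0.8, 3.1]
opening: -0.002
finger_force: 1.8
```

>>> jog_arm(
  increments=[
    {"dx": 0, "dy": 0, "dz": -0.01, "ax": 0, "ay": 0, "az": 0, "gripper": -1},
    {"dx": 0, "dy": 0, "dz": -0.02, "ax": 0, "ay": 0, "az": 0, "gripper": -1},
    {"dx": 0, "dy": 0, "dz": -0.02, "ax": 0, "ay": 0, "az": 0, "gripper": -1},
  ],
)

```text
time: 24.8
eef_pos: [0.5457, -0.2807, 0.101]
tcp_rot: [0.973, 0.229, 0.0, 0.001]
contact_force: [-1.1, -0.8, 5.1]
opening: 0.001
finger_force: 2.6
```

The force rises to 5 N against the buffer, so the lever is down. I'll lift off and look.

>>> jog_arm(
  increments=[
    {"dx": 0, "dy": 0, "dz": 0.04, "ax": 0, "ay": 0, "az": 0, "gripper": -1},
    {"dx": 0, "dy": 0, "dz": 0.1, "ax": 0, "ay": 0, "az": 0, "gripper": -1},
    {"dx": 0, "dy": 0, "dz": 0.4, "ax": 0, "ay": 0, "az": 0, "gripper": -1},
    {"dx": 0, "dy": 0, "dz": 0.8, "ax": 0, "ay": 0, "az": 0, "gripper": -1},
    {"dx": 0, "dy": -0.4, "dz": 1, "ax": 0, "ay": 0, "az": 0, "gripper": -1},
    {"dx": 0, "dy": -0.9, "dz": 1, "ax": 0, "ay": 0, "az": 0, "gripper": -1},
    {"dx": 0, "dy": -0.9, "dz": 1, "ax": 0, "ay": 0, "az": 0, "gripper": -1},
    {"dx": 0, "dy": -0.9, "dz": 1, "ax": 0, "ay": 0, "az": 0, "gripper": -1},
  ],
)

```text
time: 25.6
eef_pos: [0.5447, -0.3897, 0.2196]
tcp_rot: [0.974, 0.228, -0.0, -0.001]
contact_force: [-0.5, 0.6, -0.5]
opening: 0.001
finger_force: 0.0
```

```bash
python3 - <<'E'
from h import *
d=snap('side','s5');t=snap('top','t5')
a=cv2.resize(d['frame'][110:270,300:460],(400,400),interpolation=cv2.INTER_CUBIC);b=cv2.resize(t['frame'][170:290,285:405],(400,400),interpolation=cv2.INTER_CUBIC)
cv2.imwrite('pics/f5.png',np.hstack([a,b]))
def cloud(D):
    z=D['depth'];K=D['camera_matrix'];u,v=np.meshgrid(np.arange(640),np.arange(400))
    return np.stack([(u-K[0,2])/K[0,0]*z,-(v-K[1,2])/K[1,1]*z,-z],-1)@D['extrinsics'][:3,:3].T+D['extrinsics'][:3,3]
q=cloud(d).reshape(-1,3);q=q[(abs(q[:,0]-.545)<.02)&(q[:,1]<-.24)&(q[:,1]>-.31)&(q[:,2]>.05)&(q[:,2]<.17)];print(len(q),q.min(0),q.max(0),np.median(q,0))
q=cloud(t).reshape(-1,3);q=q[(abs(q[:,0]-.54)<.06)&(q[:,1]<-.04)&(q[:,1]>-.17)&(q[:,2]>.112)&(q[:,2]<.13)]
m=q.mean(0);print(len(q),m,np.arctan2(m[1]+.1013,m[0]-.5411)%(2*np.pi));print(get_state()['eef_pos'])
E
```

```text
147 [ 0.5306681  -0.29592214  0.0544043 ] [ 0.557238   -0.2404667   0.08139577] [ 0.5399045  -0.26857235  0.0774409 ]
50 [ 0.51767225 -0.13948048  0.12487487] 4.162025486012991
[ 0.54493097 -0.38697946  0.21884676]
```

View pics/f5.png

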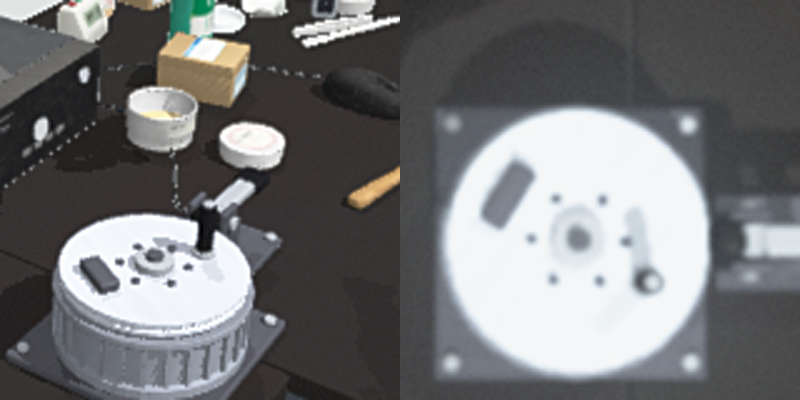

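The lever is level, with its pad top at z = 81 mm (left half, pad at about (250,180)). The wheel is unmoved at 4.16 rad (handle at (648,282) in the right half) and the arm is clear. I'll hand in.

```bash
python3 -c "
from plant import job; print(job.sign_off())"
```

```text
the job is handed in; nothing more can be done
None
```

The wheel is standing in the middle of its tight spot (about 4.16 rad from the world x axis), released, with the clamp lever pressed fully down at about 5 N, the arm clear, and the job handed in at about 26 s.

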